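# Close a luthier's two-tier fittings box

### The job

Close up the two-tier fittings box. The brittle rosin cake in the open bottom tray stands on edge and sticks up above the rim, so first tip it over onto its flat face inside that tray with a light push. Then take the top tray by its handle, lower it gently, not dropping it, onto the bottom tray so that all four brass lugs drop into the corner sockets and it sits fully home, with the two pegs still in it, and let go; do not touch the violin or disturb the jars, the wax or the rib mould.

Things in the scene. Friction and masses are not known exactly. Their poses are not given: they have to be found in the camera images.
- lower_tray: Open bottom tray, pale wood, loose on the grey wool mat (top 6 mm above the bench), 190 (x) x 120 (y) x 34 mm high, 0.4 kg. Origin: centre of its underside, z up. Walls 6 mm thick, 32.5 mm high. Cork floor 6 mm above the origin. A cross wall at x = 31 to 37 mm, 30 mm high, parts the large compartment (-x side, rosin) from the small one (+x side, a flat violin bridge).
- lower_top (a point): Middle of the bottom tray between the tops of its four darker corner posts (24 x 24 mm, 34 mm high), where the top tray's underside comes to rest. Each post has a round socket in its top, 12 mm wide and 14 mm deep, centred at x = +-83, y = +-48 mm from this point. Axes as the tray's.
- rosin_bay (a point): Centre of the floor of the bottom tray's large compartment, which reaches 60 mm to either side in x and 54 mm in y (less by 18 mm where the posts of the -x corners stand). Axes as the tray's.
- upper_tray: Top tray, pale wood, loose on the bench, 190 (x) x 120 (y) mm, 0.35 kg. Origin: centre of its underside, z up. It stands on four brass lugs (9 mm thick, tapering over the last 5 mm to 4.4 mm) that reach 11 mm below the underside at x = +-83, y = +-48 mm. Walls 26 mm high; a centre board 10 mm thick along x carries the handle. Home, its x axis is parallel to the bottom tray's, either way round.
- handle_grip (a point): Middle of the top tray's handle, 61 mm above that tray's underside: a straight bar along the tray's x, 112 mm long, 12 mm thick in y, from 9 mm below to 9 mm above this point; below it an open hand slot 76 mm long and 22 mm high. Axes as the tray's.
- rosin_cake: Amber-brown disc of rosin, 43 mm in diameter, 16 mm thick, 0.03 kg, brittle: it takes no push over 15 N. Origin: centre of one flat face; z runs along the disc's axis, into the disc. At the start it stands on edge in the bottom tray's large compartment, z level and within 18 degrees of the tray's x (either sense), its top 49 mm above the tray's underside. Either face may end up.
- rosin_middle (a point): Middle of the rosin disc, axes as the disc's. Standing, it is 27.5 mm above the bottom tray's underside. Pushed near its top along its axis by about 15 mm the disc falls over that way; it then reaches 51 mm ahead of where this point stood, so the surer way is towards the farther wall of the compartment.
- ebony_peg_1: Black violin peg, 75 x 21 x 11 mm, lying loose in the +y half of the top tray. Origin: centre of its underside.
- ebony_peg_2: Black violin peg, 75 x 21 x 11 mm, lying loose in the -y half of the top tray. Origin: centre of its underside.
- violin: Violin body lying in a pale cradle on the right half of the grey wool mat, 372 x 212 mm; its top is 113 mm above the bench. Origin: centre of its underside. Not to be touched.
- spirit_jar: Bystander: clear glass jar with a tan lid, 52 mm wide, 102 mm high, behind the work. Origin: centre of its base.
- varnish_jar: Bystander: amber jar with a dark lid, 56 mm wide, 87 mm high, behind the work. Origin: centre of its base.
- wax_block: Bystander: yellow lump of wax, 30 x 50 x 22 mm, behind the work. Origin: centre of its underside.
- rib_mould: Bystander: pale wooden mould block lying at the back left, 160 x 35 x 18 mm. Origin: centre of its underside.
There are look-alikes about, which are no part of the job. What is shaped like the rosin_cake but green or purple is not meant.

How it is judged:
By the outcome, as a careful person would: the job done as asked, in the order asked, and still so for the second after the job is handed in, with the robot touching nothing.
It also fails if it takes over 53 s, if anything falls off the work surface, if the arm or the gripper's body presses on something with over 40 N, if the wrist force passes 120 N, or if a joint passes its speed limit or range.

### The arm

A 6-joint arm with a two-finger parallel gripper is mounted at the origin on a cart in front of the work surface, level with it; the furniture and walls round the work are solid. World frame = base frame: x ahead of the robot, y to its left, z up, the work surface at z = 0. Lengths are in mm, angles in rad, forces in N, time in s.
With the tool pointing down it reaches from about 350 to 875 mm from the base axis. Payload 4.2 kg.
Tool frame: the origin (TCP) lies at the very end of the fingers, on their centre line; the grasp point (between the pads) lies 19 mm behind it; z points along the fingers, y is the line along which they close (so a half turn about z gives the same grasp; the last joint's range is limited). The gripper opens to 85 mm and grips with 20 to 120 N. Pads are 22 mm wide; open, the fingers measure 114 mm over their backs; the gripper's body (76 mm by 85 mm) begins 54 mm behind the grasp point. The pads swing forward as they close: fully open they stand 13 mm farther back than shut.
Start: joints at [1.404, 0.385, 0.008, 0, -1.194, -0.259], TCP at [258.122, 569.185, 201.212] pointing down, gripper open.
Joint ranges: [-3.14, 3.14], [-1.21, 2.06], [-1.07, 1.41], [-3.16, 2.05], [-2.99, -0.16], [-3.1, 3.1]. Speed limits (rad/s): [2.79, 2.79, 3.14, 3.14, 3.14, 3.14].

### API

Orientations are given as a unit quaternion [x, y, z, w].
In Python, from bench import arm, optics gives the robot as it stands. The module is installed in compiled form; this text tells all that it offers.
- The arm moves only by the tool step_arm, never from a script. Its argument "motion" is a list of rows, each an object with "dr": the turn, a rotation vector about the tool's x, y, z in units of 8 degrees (1.0 is 8 degrees), a list of three; "slide": the shift along the tool's x, y, z in mm, a list of three; "jaw": the finger opening in mm, from 0 to 85.4. A call has exactly 8 rows; each row is the pose to reach, as a shift and turn from the pose commanded when the call began, along the tool's axes at that moment; what a row does not reach only later rows make up. A row lasts 1/8 s, in which the tool goes at most 62.5 mm and 10.7 degrees, less where a joint would pass 70% of its speed; a pose out of reach is approached as far as the arm can. A call with a gripper value outside its range is refused whole. The fingers move at their own pace and stop on an object; the grip force is fixed at half the most. Time passes only in rows, so rows that repeat a pose let the fingers close, or fill a call up. It gives the time, the measured TCP pose, the force, the opening and the grip force at its end, in the units of the state.
- arm.read_state(): the state, without advancing time (a new reading comes with each control period).
- optics.get_image(name): name is "scene" or "side" or "wrist"; returns the picture (480x640x3 uint8, blue, green, red); there is no depth.
- optics.camera_info(name): a dict with "camera_matrix" (3x3 intrinsics, pixels), "k1" (the pictures are not rectified: a ray, as slopes to the right and down, at radius r is drawn at 1 + k1 r^2 times it, then the intrinsics apply), "view" (4x4, takes a point from world to camera coordinates); the wrist camera has in their place "T_tool_cam" (4x4, takes a point from camera to tool coordinates, whose origin is the TCP and whose axes are the flange's). Camera axes: x right, y up, looking along -z (the intrinsics and any distortion apply to the point x, -y, -z); pixel columns grow to the right and rows downward; lengths in mm; the calibration is good to about 2 mm. A picture is of the moment at which its call begins: read the wrist's pose just before it. camera_info takes no time and is no camera call.
- arm.job_done(): hands the job in; it is judged then, once.
The state is a dict: "clock": time; "joints": joint angles; "joint_vel": joint speeds; "joint_efforts": joint torques, N m; "position": TCP position; "ee_rot": TCP orientation; "contact_force": force on the tool from outside, world axes, zero at the start; "wrist_torque": the same for the moment, N m; "gripper_width": finger opening in mm; "grasp_force": force on a finger pad.
Only numpy, scipy, OpenCV 4.12 (cv2) and the standard library are available. Lean on these libraries where they do the work, as an engineer would, in place of code of your own. Each camera call takes 0.05 s, during which the arm holds its last target. There are 200 camera calls.

## Working session

There is one attempt and no reset: what is moved stays moved. The work goes in short steps, Python scripts to look and compute and a tool call to move; the robot and the scene stay as the last step left them, time stands still between calls to the robot, and variables do not carry over. Pictures are saved under pics/ and viewed, at most 10 in all, crops included, and the job is handed in when it is done.

Besides the shell and the picture viewer there is one more tool, called after "Call:" by a JSON object that holds its "op" and its "data", one argument or row to a line. step_arm: Moves the arm, as the interface text tells. Its arguments: {"type":"object","properties":{"motion":{"type":"array","items":{"type":"object","properties":{"dr":{"type":"array","items":{"type":"number"}},"slide":{"type":"array","items":{"type":"number"}},"jaw":{"type":"number"}}}}},"required":["motion"]}

```bash
mkdir -p pics; python3 - <<'E'
from bench import arm, optics
import cv2
s=arm.read_state(); print({k:s[k] for k in('clock','position','ee_rot','contact_force','gripper_width')})
for n in("scene","side","wrist"):
    i=optics.get_image(n); cv2.imwrite(f"pics/{n}0.png",i); print(n,optics.camera_info(n))
E
```

```text
{'clock': 0.0, 'position': array([257.85004297, 568.60765654, 200.09587204]), 'ee_rot': array([ 9.77406469e-01, -2.11365493e-01, -1.83924997e-04,  1.09000134e-03]), 'contact_force': array([-0.0224599 ,  0.22446789, -0.55546013]), 'gripper_width': 85.0880598155294}
scene {'camera_matrix': array([[461.45138363,   0.        , 316.8709383 ],
       [  0.        , 461.45138363, 238.88642792],
       [  0.        ,   0.        ,   1.        ]]), 'k1': -0.10036930778161246, 'view': array([[ 4.64415656e-01, -8.85336073e-01,  2.23189866e-02,
        -2.66549553e+02],
       [ 5.41333652e-01,  3.03729434e-01,  7.84032083e-01,
        -3.49034640e+02],
       [-7.00910819e-01, -3.52034756e-01,  6.20318914e-01,
        -9.69645139e+02],
       [ 0.00000000e+00,  0.00000000e+00,  0.00000000e+00,
         1.00000000e+00]])}
side {'camera_matrix': array([[455.74086637,   0.        , 321.3761488 ],
       [  0.        , 455.74086637, 241.17177913],
       [  0.        ,   0.        ,   1.        ]]), 'k1': -0.08621536492952518, 'view': array([[-9.35280257e-01, -3.53427980e-01, -1.84256231e-02,
         4.85035603e+02],
       [ 2.67484043e-01, -7.40018338e-01,  6.17110319e-01,
        -2.02332482e+02],
       [-2.31739353e-01,  5.72242538e-01,  7.86660886e-01,
        -8.90665821e+02],
       [ 0.00000000e+00,  0.00000000e+00,  0.00000000e+00,
         1.00000000e+00]])}
wrist {'camera_matrix': array([[410.17185033,   0.        , 320.59488618],
       [  0.        , 410.17185033, 239.54577126],
       [  0.        ,   0.        ,   1.        ]]), 'k1': -0.031486420731388846, 'T_tool_cam': array([[ 8.66424298e-04,  9.60192223e-01,  2.79338763e-01,
         7.04782760e+01],
       [ 9.99999609e-01, -8.80757956e-04, -7.42002999e-05,
        -5.79103529e-01],
       [ 1.74783287e-04,  2.79338718e-01, -9.60192611e-01,
        -1.72103761e+02],
       [ 0.00000000e+00,  0.00000000e+00,  0.00000000e+00,
         1.00000000e+00]])}
```

View pics/scene0.png

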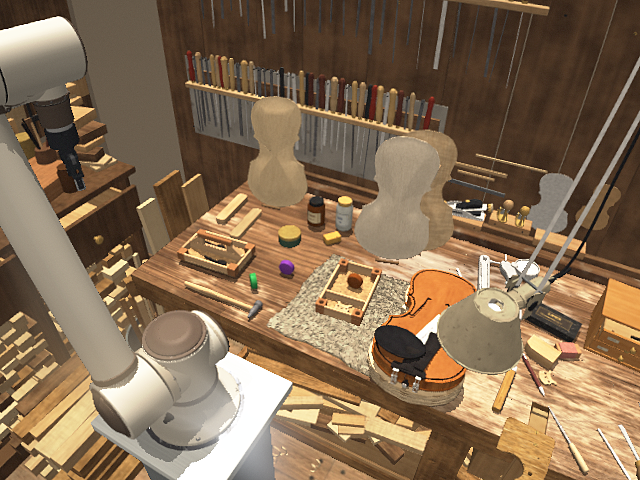

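View pics/side0.png

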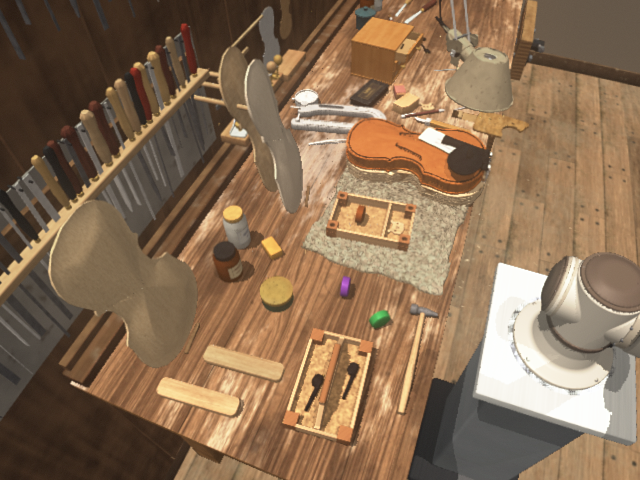

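The scene view shows the upper tray at about (217,254) and the open lower tray at (350,290). The amber disc is in the lower tray at (355,282). In the side view these are at (330,385), (370,220) and (361,213). The rosin candidates in the side view are amber (361,213), purple (345,287) and green (379,319). The amber one fits, by its colour and because it stands in the tray. I'll confirm it in one composite crop, which I'll also use for picking points.

```bash
python3 - <<'E'
import cv2,numpy as np
S=cv2.imread('pics/scene0.png');D=cv2.imread('pics/side0.png')
def c(i,x,y,w,h): 
    o=cv2.resize(i[y:y+h,x:x+w],(400,300),interpolation=cv2.INTER_CUBIC)
    f=400/w
    for k in range(0,w,10):
        cv2.line(o,(int(k*f),0),(int(k*f),4 if k%50 else 10),(0,255,255),1)
    for k in range(0,h,10): cv2.line(o,(0,int(k*f)),(4,int(k*f)),(0,255,255),1)
    return o
cv2.imwrite('pics/crop.png',np.vstack([np.hstack([c(S,305,250,100,75),c(D,320,185,100,75)]),np.hstack([c(S,170,220,100,75),c(D,250,320,160,120)])]))
E
```

```text
(no output)
```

View pics/crop.png

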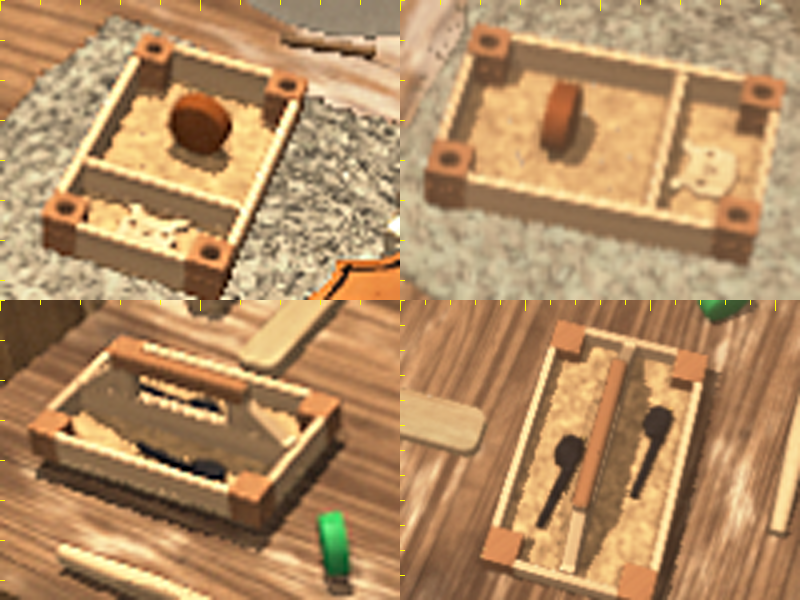

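The amber disc is confirmed standing on edge in the large compartment at crop (201,123) and (562,116). The bridge is at the end of the tray nearer the robot. Next I'll fit the poses.

```bash
cat > h.py <<'E'
import numpy as np, cv2
from scipy.optimize import least_squares
from scipy.spatial.transform import Rotation as R
from bench import arm, optics
INF={n:optics.camera_info(n) for n in('scene','side')}
def proj(n,P,info=None,view=None):
    i=info or INF[n]; V=i['view'] if view is None else view
    p=np.atleast_2d(P)@V[:3,:3].T+V[:3,3]
    u=np.c_[p[:,0]/-p[:,2],-p[:,1]/-p[:,2]]
    u*=1+i['k1']*(u**2).sum(1,keepdims=True)
    return u@i['camera_matrix'][:2,:2].T+i['camera_matrix'][:2,2]
def wview(s):
    i=optics.camera_info('wrist'); T=np.eye(4); T[:3,:3]=R.from_quat(s['ee_rot']).as_matrix(); T[:3,3]=s['position']
    return i,np.linalg.inv(T@i['T_tool_cam'])
def tray(p,L):  # p=x,y,yaw ; L local points with absolute z
    c,s=np.cos(p[2]),np.sin(p[2]); L=np.asarray(L,float)
    return np.c_[p[0]+c*L[:,0]-s*L[:,1],p[1]+s*L[:,0]+c*L[:,1],L[:,2]]
E
cat > f.py <<'E'
from h import *
def cr(a,x0,y0,f,ox,oy): return (np.array(a,float)-[ox,oy]+.5)/f-.5+[x0,y0]
sl=cr([(154,46),(287,86),(66,208),(210,253)],305,250,4,0,0)
dl=cr([(449,158),(489,42),(737,214),(762,92)],320,185,4,400,0)
L=np.array([(-83,-48,40),(-83,48,40),(83,-48,40),(83,48,40)])
f=lambda p:np.r_[(proj('scene',tray(p,L))-sl).ravel(),(proj('side',tray(p,L))-dl).ravel()]
r=least_squares(f,[600,0,3.0]);print('lower',r.x,np.abs(r.fun).max(),'\n',r.fun.reshape(-1,2).round(1).tolist())
for n,px in(('scene',sl),('side',dl)):
    q=least_squares(lambda p:(proj(n,tray(p,L))-px).ravel(),r.x);print(n,q.x,q.cost)
ro=least_squares(lambda P:np.r_[(proj('scene',P)-cr((201,123),305,250,4,0,0)).ravel(),(proj('side',P)-cr((562,116),320,185,4,400,0)).ravel()],[600,0,33]);print('rosin',ro.x,ro.cost)
c,s=np.cos(r.x[2]),np.sin(r.x[2]);print('in tray',np.array([[c,s],[-s,c]])@(ro.x[:2]-r.x[:2]))
su=cr([(50,424),(250,484),(321,407),(180,366)],170,220,4,0,300)
du=cr([(502,546),(637,580),(690,366),(570,340),(600,435)],250,320,2.5,400,300)
def fu(p):
    z=p[3]; A=[(-83,48,z),(-83,-48,z),(83,-48,z),(83,48,z),(0,0,81)]
    W=tray(p,A)
    return np.r_[(proj('scene',W[[0,1,2,4]])-su).ravel(),(proj('side',W)-du).ravel()]
for y in(-1.57,):
    u=least_squares(fu,[450,350,y,40]);print('upper',u.x,'\n',u.fun.reshape(-1,2).round(1).tolist())
E
python3 f.py
```

```text
lower [ 452.3841604  -158.51078612    3.23779139] 1.0008558987195215 
 [[-0.4, 0.0], [-0.5, -0.7], [-0.7, -0.7], [-0.5, -0.8], [0.2, -0.6], [0.1, -1.0], [0.5, -0.5], [0.4, -0.9]]
scene [ 451.11047207 -160.6141378     3.23747951] 0.18831489240805252
side [ 452.44387677 -156.15823002    3.23690657] 0.1923637792459516
rosin [ 482.06667985 -160.94982568   32.16986378] 0.22162599176943787
in tray [-29.3110106    5.27878131]
upper [418.34087549 232.94805867  -1.33703757   4.91547761] 
 [[20.6, -10.0], [-43.8, -5.1], [-7.8, 24.9], [4.1, -1.4], [4.7, 2.1], [4.2, -4.9], [-9.2, -4.2], [-9.2, 1.0], [-2.6, -10.6]]
```

```bash
sed -i 's/W\[\[0,1,2,4\]\]/W[[1,2,3,4]]/' f.py; python3 f.py | sed -n '/upper/,$p'; python3 - <<'E'
from h import *
s=arm.read_state()
print(R.from_quat(s['ee_rot']).as_matrix().round(3))
E
```

```text
upper [409.05125849 244.51640961  -1.48047723  33.6954413 ] 
 [[-0.5, -0.2], [-0.5, 0.6], [-1.2, -0.3], [-1.2, -0.9], [0.3, 0.1], [0.1, 1.4], [-0.1, 0.3], [-0.8, -1.1], [0.1, -3.0]]
[[ 0.911 -0.413 -0.001]
 [-0.413 -0.911 -0.002]
 [ 0.     0.002 -1.   ]]
```

Call:
{"op": "step_arm", "data": {
  "motion": [
    {"dr": [0, 0, 0.9], "slide": [35, 40, 0], "jaw": 0},
    {"dr": [0, 0, 1.9], "slide": [75, 86, 0], "jaw": 0},
    {"dr": [0, 0, 2.8], "slide": [112, 129, 0], "jaw": 0},
    {"dr": [0, 0, 3.75], "slide": [150, 172, 0], "jaw": 0},
    {"dr": [0, 0, 4.7], "slide": [188, 216, 0], "jaw": 0},
    {"dr": [0, 0, 5.6], "slide": [225, 259, 0], "jaw": 0},
    {"dr": [0, 0, 6.6], "slide": [265, 305, 0], "jaw": 0},
    {"dr": [0, 0, 7.5], "slide": [300, 345, 0], "jaw": 0}
  ]
}}

```text
clock: 1.15
position: [388.8, 129.1, 201.3]
ee_rot: [0.739, -0.673, 0.0, -0.0]
contact_force: [0.4, 0.1, 0.9]
gripper_width: -0.1
grasp_force: 0.0
```

```bash
cat >> h.py <<'E'
def delta(P,yaw=None):
    s=arm.read_state(); r=R.from_quat(s['ee_rot']); M=r.as_matrix()
    y=np.degrees(np.arctan2(M[1,0],M[0,0]))
    print('t %.2f'%s['clock'],'pos',s['position'].round(1),'yaw %.2f'%y,'F',s['contact_force'].round(1),'w %.1f g %.1f'%(s['gripper_width'],s['grasp_force']),'j',s['joints'].round(2))
    o='slide',(M.T@(np.array(P)-s['position'])).round(1)
    if yaw is None: yaw=y
    G=R.from_matrix(R.from_euler('z',yaw,degrees=True).as_matrix()@np.diag([1,-1,-1.]))
    print(*o,'dr',(np.degrees((r.inv()*G).as_rotvec())/8).round(3))
E
python3 -c "
from h import *
delta((455,-90,200),-84.5)"
```

```text
t 1.15 pos [388.8 129.1 201.3] yaw -84.63 F [0.4 0.1 0.9] w -0.1 g 0.0 j [ 0.72  0.01 -0.48 -0.   -1.09 -0.63]
slide [224.3 -45.4   1.3] dr [-0.003  0.002 -0.016]
```

Call:
{"op": "step_arm", "data": {
  "motion": [
    {"dr": [0, 0, 0], "slide": [40, -8, 0], "jaw": 0},
    {"dr": [0, 0, 0], "slide": [85, -17, 0], "jaw": 0},
    {"dr": [0, 0, 0], "slide": [130, -26, 0], "jaw": 0},
    {"dr": [0, 0, 0], "slide": [175, -35, 0], "jaw": 0},
    {"dr": [0, 0, 0], "slide": [205, -42, 0], "jaw": 0},
    {"dr": [0, 0, 0], "slide": [224, -45, 0], "jaw": 0},
    {"dr": [0, 0, 0], "slide": [224, -45, 0], "jaw": 0},
    {"dr": [0, 0, 0], "slide": [224, -45, 0], "jaw": 0}
  ]
}}

```text
clock: 2.15
position: [455.2, -87.2, 201.0]
ee_rot: [0.741, -0.672, -0.0, 0.0]
contact_force: [0.2, 0.7, 0.3]
gripper_width: 0.0
grasp_force: 0.0
```

```bash
cat > w.py <<'E'
from h import *
import sys
s=arm.read_state(); im=optics.get_image('wrist'); cv2.imwrite(f'pics/{sys.argv[1]}.png',im)
np.savez(f'pics/{sys.argv[1]}.npz',p=s['position'],q=s['ee_rot'])
delta((455,-90,200),-84.5)
E
python3 w.py w1
```

```text
t 2.20 pos [455.2 -87.  201.1] yaw -84.36 F [ 0.1 -0.3  0.6] w -0.1 g 0.0 j [ 0.16  0.11 -0.37 -0.   -1.09 -0.06]
slide [3.  0.5 1.1] dr [0.001 0.001 0.017]
```

View pics/w1.png

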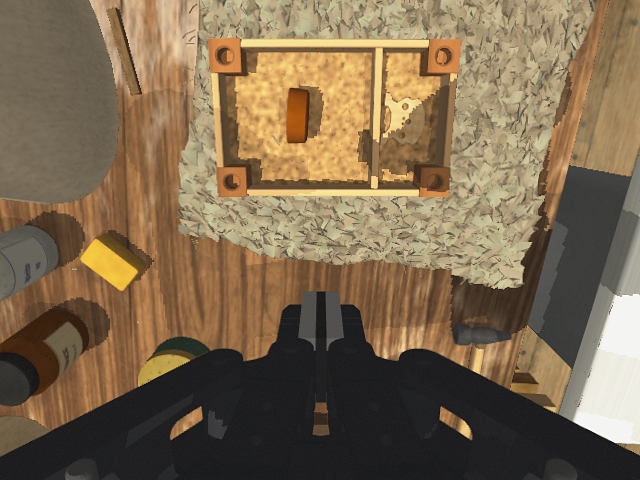

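The wrist view shows the four sockets at (227,57), (444,57), (232,181) and (436,181). The disc spans about (287–309, 88–143), roughly mid-bay. Next I'll fit the disc's position and angle.

```bash
cat > g.py <<'E'
from h import *
d=np.load('pics/w1.npz'); s=dict(position=d['p'],ee_rot=d['q']); I,V=wview(s); im=cv2.imread('pics/w1.png')
px=np.array([(232,181),(227,57),(436,181),(444,57)],float)
sock=[]
g=cv2.cvtColor(im,cv2.COLOR_BGR2HSV)
L=np.array([(-83,-48,40),(-83,48,40),(83,-48,40),(83,48,40)])
# refine sockets: dark blob centroid
for k,(x,y) in enumerate(px.astype(int)):
    w=g[y-9:y+10,x-9:x+10,2].astype(float); m=w<70
    yy,xx=np.nonzero(m); print(m.sum(),(x-9+xx.mean()).round(1),(y-9+yy.mean()).round(1))
r=least_squares(lambda p:(proj('',tray(p,L),I,V)-px).ravel(),[452,-158,3.23]);print('lower wrist',r.x.round(3),r.fun.round(1))
h=g[80:150,275:325]; m=((h[...,0]<14)&(h[...,1]>200)&(h[...,2]>50)).astype(np.uint8)
m=cv2.morphologyEx(m,cv2.MORPH_OPEN,np.ones((3,3)))
cs,_=cv2.findContours(m,0,2); c=max(cs,key=cv2.contourArea)[:,0]+[275,80]
hull=cv2.convexHull(c)[:,0]; print('mask',hull.min(0),hull.max(0))
a=np.linspace(0,2*np.pi,40)
def sup(P):
    t=np.linspace(0,2*np.pi,24,endpoint=False); D=np.c_[np.cos(t),np.sin(t)]; return (P@D.T).max(0)
def disc(p):
    Q=[]
    for e in(-8,8): Q.append(np.c_[np.full(40,e),21.5*np.cos(a),33.5+21.5*np.sin(a)])
    return tray(p,np.vstack(Q))
f=lambda p:sup(proj('',disc(p),I,V))-sup(hull+0.)
q=least_squares(f,[482,-160,3.2]);print('rosin',q.x.round(2),np.abs(q.fun).max().round(2))
cc,ss=np.cos(r.x[2]),np.sin(r.x[2]);print('in tray',np.array([[cc,ss],[-ss,cc]])@(q.x[:2]-r.x[:2]),np.degrees(q.x[2]-r.x[2]))
E
python3 g.py
```

```text
34 228.7 183.7
36 220.3 52.5
11 438.9 180.0
8 444.5 48.9
lower wrist [ 450.68  -157.562    3.24 ] [ 0.4  1.5 -1.7 -1.4  0.   1.6  1.4 -1.1]
mask [291  89] [307 103]
rosin [ 480.06 -172.34    3.24] 23.78
in tray [-27.78793232  17.59293337] -0.05497012824136938
```

```bash
sed -i 's/(h\[...,0\]<14)&(h\[...,1\]>200)&(h\[...,2\]>50)/(h[...,0]<16)\&(h[...,1]>190)\&(h[...,2]>30)/' g.py; python3 g.py | tail -3; python3 - <<'E'
import cv2
g=cv2.cvtColor(cv2.imread('pics/w1.png'),cv2.COLOR_BGR2HSV)
for y in(92,115,138): print(y,[tuple(map(int,g[y,x])) for x in range(284,316,2)])
E
```

```text
mask [287  88] [308 142]
rosin [ 480.63 -158.5     3.18] 3.11
in tray [-29.71434948   3.87054294] -3.5778236791324916
92 [(17, 141, 219), (16, 144, 213), (14, 164, 151), (13, 221, 121), (13, 221, 121), (13, 214, 118), (12, 213, 116), (13, 210, 113), (13, 207, 111), (14, 220, 109), (13, 206, 104), (12, 202, 105), (13, 182, 73), (16, 134, 126), (16, 135, 121), (16, 136, 129)]
115 [(17, 143, 187), (14, 166, 175), (14, 241, 184), (14, 235, 182), (13, 229, 177), (13, 230, 173), (14, 236, 172), (13, 234, 172), (14, 228, 171), (14, 239, 170), (13, 232, 176), (13, 197, 83), (14, 193, 62), (16, 133, 113), (16, 133, 121), (17, 134, 120)]
138 [(19, 134, 240), (15, 163, 194), (14, 234, 135), (13, 218, 138), (13, 220, 140), (13, 227, 139), (13, 219, 142), (13, 220, 140), (13, 220, 140), (14, 224, 138), (13, 211, 115), (12, 215, 57), (17, 141, 222), (17, 138, 228), (17, 144, 220), (18, 138, 235)]
```

```bash
python3 -c "
from h import *
delta((518,-158.5,47),-84.5)"
```

```text
t 2.20 pos [455.2 -87.  201.1] yaw -84.36 F [ 0.1 -0.3  0.6] w -0.1 g 0.0 j [ 0.16  0.11 -0.37 -0.   -1.09 -0.06]
slide [ 77.4 -55.5 154.1] dr [0.001 0.001 0.017]
```

Call:
{"op": "step_arm", "data": {
  "motion": [
    {"dr": [0, 0, 0], "slide": [30, -22, 20], "jaw": 0},
    {"dr": [0, 0, 0], "slide": [60, -44, 45], "jaw": 0},
    {"dr": [0, 0, 0], "slide": [77, -55.5, 75], "jaw": 0},
    {"dr": [0, 0, 0], "slide": [77, -55.5, 105], "jaw": 0},
    {"dr": [0, 0, 0], "slide": [77, -55.5, 130], "jaw": 0},
    {"dr": [0, 0, 0], "slide": [77, -55.5, 148], "jaw": 0},
    {"dr": [0, 0, 0], "slide": [77, -55.5, 154], "jaw": 0},
    {"dr": [0, 0, 0], "slide": [77, -55.5, 154], "jaw": 0}
  ]
}}

```text
clock: 3.2
position: [518.5, -158.2, 47.4]
ee_rot: [0.741, -0.671, 0.0, 0.0]
contact_force: [0.3, -0.5, 0.6]
gripper_width: 0.3
grasp_force: 0.0
```

```bash
python3 w.py w2; python3 - <<'E'
import cv2,numpy as np,sys
sys.path.insert(0,'.')
from bench import optics
w=cv2.imread('pics/w2.png'); d=optics.get_image('side')
cv2.imwrite('pics/v2.png',np.hstack([cv2.resize(w,(400,300)),cv2.resize(d[170:260,310:430],(400,300))]))
E
```

```text
t 3.25 pos [ 518.8 -158.3   47.9] yaw -84.34 F [ 0.5 -0.8 -0.1] w -0.1 g 0.0 j [ 0.    0.41 -0.39  0.   -0.77  0.1 ]
slide [ -74.2   56.6 -152.2] dr [-0.008 -0.002  0.02 ]
```

View pics/v2.png

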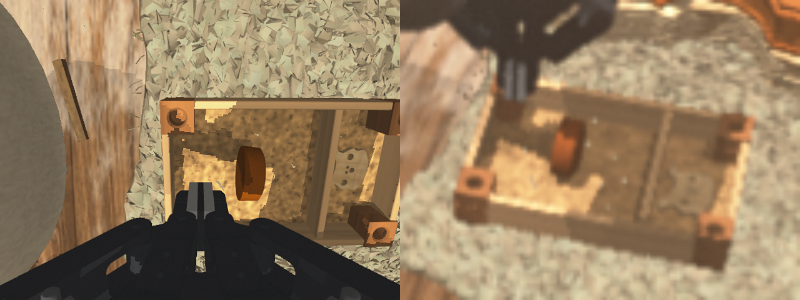

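The left panel shows the finger tip at half-scale (200,185), left of the disc, which spans (237–265, 146–200). The finger looks slightly off the disc's centre line, so I'll refit.

```bash
sed -e 's/w1/w2/g' -e 's/h=g\[80:150,275:325\]/h=g[270:420,455:560]/' -e 's/\[275,80\]/[455,270]/' -e '/^for k/,/^    yy/d' -e '/^px/,/^L=/{/^px/d;/^sock/d;}' -e "s/^r=least.*/class r: x=np.array([451.5,-158,3.239])/" g.py > g2.py; cat >> g2.py <<'E'
print(proj('',[s['position'],[481,-158.5,55]],I,V), c.min(0),c.max(0),f(q.x).round(1))
E
python3 g2.py
python3 - <<'E'
import sys;sys.path.insert(0,'.')
from bench import optics,arm
E
```

```text
Traceback (most recent call last):
  File "g2.py", line 9, in <module>
    cs,_=cv2.findContours(m,0,2); c=max(cs,key=cv2.contourArea)[:,0]+[455,270]
                                    ~~~^^^^^^^^^^^^^^^^^^^^^^^^
ValueError: max() iterable argument is empty
```

```bash
sed -i -e 's/g\[270:420,455:560\]/g[222:345,366:440]/' -e 's/\[455,270\]/[366,222]/' g2.py; python3 g2.py
```

```text
mask [377 236] [423 320]
rosin [ 479.88 -157.13    3.11] 12.23
in tray [-28.32727692   1.89480858] -7.181162591426408
[[320.21978842 282.38922878]
 [405.76112784 296.23972341]] [377 236] [423 320] [ 6.1  4.9  5.6  6.5  7.3  7.6  7.4  4.7  5.3  5.3  4.9  4.4  3.4  4.3
 12.2 11.9  8.4  4.8  0.9  1.   5.1  6.2  6.4  5.8]
```

```bash
cat >> g2.py <<'E'
for y in(-158.5,-162,-165):
  P=disc([481,y,3.15]); u=proj('',P,I,V); print(y,u.min(0).round(),u.max(0).round())
d=np.load('pics/w1.npz'); I1,V1=wview(dict(position=d['p'],ee_rot=d['q']))
for y in(-158.5,-162,-165):
  P=disc([481,y,3.15]); u=proj('',P,I1,V1); print('w1',y,u.min(0).round(),u.max(0).round())
print(proj('',[[451.5,-158,6+34]]+tray([451.5,-158,3.239],[(-83,-48,40),(83,-48,40)]).tolist(),I,V).round())
E
python3 g2.py | tail -9
```

```text
-158.5 [373. 233.] [426. 324.]
-162 [374. 226.] [428. 318.]
-165 [375. 220.] [429. 312.]
w1 -158.5 [284.  87.] [309. 145.]
w1 -162 [284.  82.] [310. 140.]
w1 -165 [284.  78.] [310. 136.]
[[461. 290.]
 [288. 377.]
 [610. 375.]]
```

Call:
{"op": "step_arm", "data": {
  "motion": [
    {"dr": [0, 0, 0], "slide": [0, 8, 0], "jaw": 0},
    {"dr": [0, 0, 0], "slide": [0, 14, 0], "jaw": 0},
    {"dr": [0, 0, 0], "slide": [0, 17, 0], "jaw": 0},
    {"dr": [0, 0, 0], "slide": [0, 20, 0], "jaw": 0},
    {"dr": [0, 0, 0], "slide": [0, 23, 0], "jaw": 0},
    {"dr": [0, 0, 0], "slide": [0, 26, 0], "jaw": 0},
    {"dr": [0, 0, 0], "slide": [0, 29, 0], "jaw": 0},
    {"dr": [0, 0, 0], "slide": [0, 32, 0], "jaw": 0}
  ]
}}

```text
clock: 4.3
position: [486.2, -161.8, 47.2]
ee_rot: [0.741, -0.672, -0.0, 0.0]
contact_force: [0.7, 0.2, 0.6]
gripper_width: -0.0
grasp_force: 0.0
```

Call:
{"op": "step_arm", "data": {
  "motion": [
    {"dr": [0, 0, 0], "slide": [0, 3, 0], "jaw": 0},
    {"dr": [0, 0, 0], "slide": [0, 6, 0], "jaw": 0},
    {"dr": [0, 0, 0], "slide": [0, 9, 0], "jaw": 0},
    {"dr": [0, 0, 0], "slide": [0, 12, 0], "jaw": 0},
    {"dr": [0, 0, 0], "slide": [0, 12, 0], "jaw": 0},
    {"dr": [0, 0, 0], "slide": [0, 12, -20], "jaw": 0},
    {"dr": [0, 0, 0], "slide": [-35, 2, -60], "jaw": 0},
    {"dr": [0, 0, 0], "slide": [-90, -5, -110], "jaw": 0}
  ]
}}

```text
clock: 5.3
position: [482.5, -80.4, 149.9]
ee_rot: [0.74, -0.672, -0.0, 0.0]
contact_force: [0.3, 1.2, 0.4]
gripper_width: -0.2
grasp_force: 0.0
```

```bash
python3 w.py w3; python3 - <<'E'
import cv2,numpy as np,sys
sys.path.insert(0,'.')
from bench import optics
w=cv2.imread('pics/w3.png'); d=optics.get_image('side');cv2.imwrite('pics/side3.png',d)
cv2.imwrite('pics/v3.png',np.hstack([cv2.resize(w,(400,300)),cv2.resize(d[170:260,310:430],(400,300))]))
E
```

```text
t 5.35 pos [486.7 -76.7 156.3] yaw -84.18 F [0.4 2.3 3.1] w 0.4 g 0.0 j [ 0.18  0.19 -0.39  0.   -0.98 -0.07]
slide [ 10.   32.3 -44.1] dr [-0.087 -0.006  0.04 ]
```

View pics/v3.png

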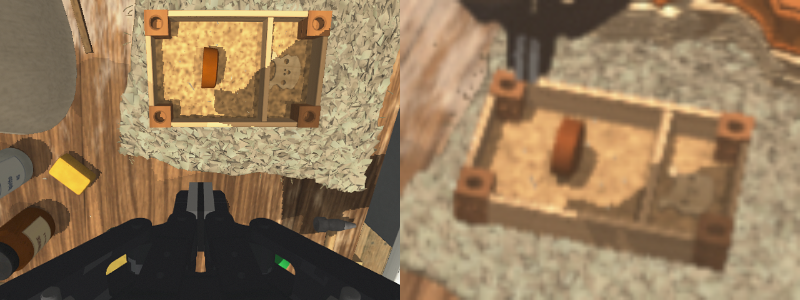

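The disc still stands: half-scale (210,68) in the wrist view, crop (568,146) in the side view. I'll measure whether it moved at all.

```bash
python3 - <<'E'
from h import *
import cv2
# side-view comparison: rosin mask centroid before / after
for n in('side0','side3'):
    im=cv2.imread(f'pics/{n}.png')[195:235,345:380]; g=cv2.cvtColor(im,cv2.COLOR_BGR2HSV)
    m=(g[...,0]<13)&(g[...,1]>170); y,x=np.nonzero(m); print(n,m.sum(),(345+x.mean()).round(2),(195+y.mean()).round(2),x.min()+345,x.max()+345,y.min()+195,y.max()+195)
g=cv2.cvtColor(cv2.imread('pics/w3.png'),cv2.COLOR_BGR2HSV)[60:155,305:370]
m=(g[...,0]<16)&(g[...,1]>190)&(g[...,2]>30);y,x=np.nonzero(m);print('w3',x.min()+305,x.max()+305,y.min()+60,y.max()+60)
d=np.load('pics/w3.npz'); I,V=wview(dict(position=d['p'],ee_rot=d['q'])); print(d['p'])
L=np.array([(-83,-48,40),(-83,48,40),(83,-48,40),(83,48,40)])
print('pred sockets',proj('',tray([451.5,-158,3.239],L),I,V).round(), 'seen',(np.array([(161,115),(157,22),(307,115),(316,22)])*1.6).round())
a=np.linspace(0,6.28,40)
for x0 in(476,481): 
  u=proj('',tray([x0,-158.5,3.15],np.vstack([np.c_[np.full(40,e),21.5*np.cos(a),33.5+21.5*np.sin(a)] for e in(-8,8)])),I,V);print(x0,u.min(0).round(),u.max(0).round())
print('tcp',proj('',d['p'],I,V))
E
```

```text
side0 54 359.65 211.17 357 363 206 217
side3 66 359.48 211.7 356 363 206 217
w3 323 349 75 140
[482.50146033 -80.39977396 149.92985024]
pred sockets [[256. 187.]
 [249.  35.]
 [495. 187.]
 [511.  36.]] seen [[258. 184.]
 [251.  35.]
 [491. 184.]
 [506.  35.]]
476 [326.  75.] [357. 144.]
481 [319.  74.] [350. 143.]
tcp [[320.21501874 282.38372758]]
```

```bash
python3 -c "
from h import *
for z in (47.5,55,60,70,83): print(z,proj('side',[518.5,-158.3,z]),(proj('side',[518.5,-158.3,z])-[310,170])*3.333+[400,0])"
```

```text
47.5 [[344.98619721 205.72768701]] [[516.60899529 119.0803808 ]]
55 [[345.05675689 203.54070456]] [[516.84417072 111.79116829]]
60 [[345.10417659 202.06937216]] [[517.00222059 106.88721741]]
70 [[345.19993958 199.09418696]] [[517.32139863  96.97092513]]
83 [[345.32630224 195.16036792]] [[517.74256535  83.85950629]]
```

The tip appears about 20–30 mm above the nominal TCP in both views: wrist row 291 against a predicted 260–282, and side crop row 98 against about 119–131. So the finger passed over the disc. I'll redo the push lower. Even if the nominal TCP is right, this height stays above the tray floor.

```bash
python3 -c "
from h import *
delta((520,-155,24),-84.5)"; python3 - <<'E'
import cv2,numpy as np
w=cv2.imread('pics/w1.png')[270:390,250:390]
d=cv2.imread('pics/side3.png')[130:220,320:440]
cv2.imwrite('pics/v4.png',np.hstack([cv2.resize(w,(440,377),interpolation=2),cv2.resize(d,(360,377),interpolation=2)]))
E
```

```text
t 5.40 pos [486.2 -77.9 154.1] yaw -84.10 F [ 0.6 -0.5  1. ] w -0.1 g 0.0 j [ 0.17  0.2  -0.39  0.   -0.97 -0.07]
slide [ 80.1 -24.3 130.5] dr [-0.08  -0.003  0.05 ]
```

View pics/v4.png

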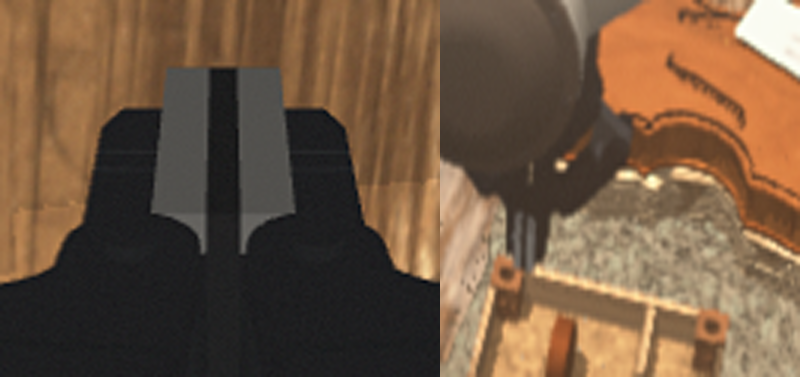

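The gray pads end at full-image row 292, which confirms the tip is about 30 mm behind the nominal TCP. I'll descend behind the disc to nominal z 16, still above the 12 mm floor.

Call:
{"op": "step_arm", "data": {
  "motion": [
    {"dr": [0, 0, 0], "slide": [30, -12, 20], "jaw": 0},
    {"dr": [0, 0, 0], "slide": [60, -22, 45], "jaw": 0},
    {"dr": [0, 0, 0], "slide": [80, -25, 75], "jaw": 0},
    {"dr": [0, 0, 0], "slide": [80, -25, 100], "jaw": 0},
    {"dr": [0, 0, 0], "slide": [80, -25, 118], "jaw": 0},
    {"dr": [0, 0, 0], "slide": [80, -25, 128], "jaw": 0},
    {"dr": [0, 0, 0], "slide": [80, -25, 134], "jaw": 0},
    {"dr": [0, 0, 0], "slide": [80, -25, 138], "jaw": 0}
  ]
}}

```text
clock: 6.4
position: [515.4, -157.9, 11.2]
ee_rot: [0.741, -0.672, 0.0, -0.0]
contact_force: [0.2, -0.6, 0.5]
gripper_width: 0.2
grasp_force: 0.0
```

```bash
python3 w.py w5 | head -1; python3 - <<'E'
from bench import optics
import cv2,numpy as np
w=cv2.imread('pics/w5.png'); d=optics.get_image('side')
cv2.imwrite('pics/v5.png',np.hstack([cv2.resize(w,(400,300)),cv2.resize(d[170:260,310:430],(400,300),interpolation=2)]))
E
```

```text
t 6.45 pos [ 515.1 -157.9   10.9] yaw -84.39 F [ 0.4 -0.2 -0.5] w -0.5 g 0.0 j [ 0.    0.46 -0.43 -0.   -0.68  0.09]
```

View pics/v5.png

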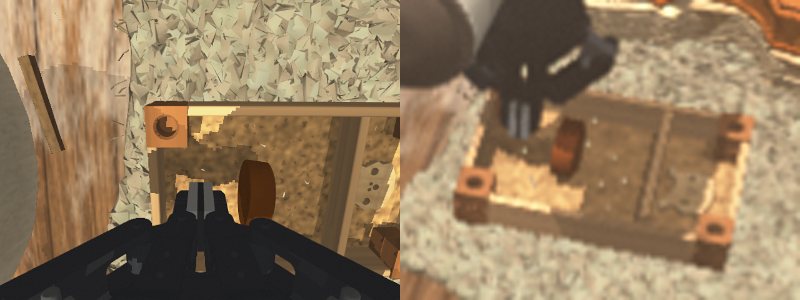

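The tip is now beside the disc, half-scale (200,182), with the disc at (240–275, 160–225). With nominal z at 11 there is no contact, so the true tip is at z≈41. I'll raise it 5 mm and push slowly.

Call:
{"op": "step_arm", "data": {
  "motion": [
    {"dr": [0, 0, 0], "slide": [0, 6, -5], "jaw": 0},
    {"dr": [0, 0, 0], "slide": [0, 12, -5], "jaw": 0},
    {"dr": [0, 0, 0], "slide": [0, 15, -5], "jaw": 0},
    {"dr": [0, 0, 0], "slide": [0, 18, -5], "jaw": 0},
    {"dr": [0, 0, 0], "slide": [0, 21, -5], "jaw": 0},
    {"dr": [0, 0, 0], "slide": [0, 24, -5], "jaw": 0},
    {"dr": [0, 0, 0], "slide": [0, 27, -5], "jaw": 0},
    {"dr": [0, 0, 0], "slide": [0, 30, -5], "jaw": 0}
  ]
}}

```text
clock: 7.5
position: [484.9, -160.9, 16.0]
ee_rot: [0.741, -0.672, -0.0, 0.0]
contact_force: [-0.4, 0.5, 0.1]
gripper_width: -0.2
grasp_force: 0.0
```

Call:
{"op": "step_arm", "data": {
  "motion": [
    {"dr": [0, 0, 0], "slide": [0, 3, 0], "jaw": 0},
    {"dr": [0, 0, 0], "slide": [0, 6, 0], "jaw": 0},
    {"dr": [0, 0, 0], "slide": [0, 9, 0], "jaw": 0},
    {"dr": [0, 0, 0], "slide": [0, 11, 0], "jaw": 0},
    {"dr": [0, 0, 0], "slide": [0, 11, 0], "jaw": 0},
    {"dr": [0, 0, 0], "slide": [0, 8, -10], "jaw": 0},
    {"dr": [0, 0, 0], "slide": [0, 0, -50], "jaw": 0},
    {"dr": [0, 0, 0], "slide": [-30, 0, -110], "jaw": 0}
  ]
}}

```text
clock: 8.5
position: [482.6, -133.5, 122.8]
ee_rot: [0.74, -0.672, -0.001, 0.001]
contact_force: [0.9, -0.3, 0.3]
gripper_width: 0.1
grasp_force: 0.0
```

```bash
python3 w.py w6 | head -1; python3 - <<'E'
from bench import optics
import cv2,numpy as np
w=cv2.imread('pics/w6.png'); d=optics.get_image('side');s=optics.get_image('scene')
cv2.imwrite('pics/side6.png',d)
for n,im,(x0,y0,x1,y1) in(('side',d,(335,195,400,235)),('scene',s,(335,262,385,305)),('w',w,(150,0,500,300))):
    g=cv2.cvtColor(im,cv2.COLOR_BGR2HSV)[y0:y1,x0:x1]
    m=((g[...,0]<14)&(g[...,1]>185)&(g[...,2]>30)).astype(np.uint8)
    k,l,st,c=cv2.connectedComponentsWithStats(m); i=np.argsort(-st[1:,4])[:4]+1; print(n,[(st[j].tolist(),(c[j]+[x0,y0]).round(1).tolist()) for j in i])
E
```

```text
t 8.55 pos [ 487.4 -131.8  131.5] yaw -84.25 F [0.8 1.5 4.7] w -0.1 g 0.0 j [ 0.06  0.24 -0.4   0.   -0.92  0.04]
side []
scene [([8, 23, 15, 12, 137], [350.2, 290.3]), ([45, 14, 1, 1, 1], [380.0, 276.0]), ([44, 17, 1, 1, 1], [379.0, 279.0]), ([39, 18, 1, 1, 1], [374.0, 280.0])]
w [([192, 162, 64, 64, 2817], [373.3, 192.2]), ([233, 223, 1, 1, 1], [383.0, 223.0])]
```

The rosin is down: in the wrist view it is a 64×64 px circle at (373,192), which matches a flat 43 mm disc. Now to look over the top tray.

Call:
{"op": "step_arm", "data": {
  "motion": [
    {"dr": [0, 0, 0], "slide": [-45, 4, -40], "jaw": 30},
    {"dr": [0, 0, 0], "slide": [-105, 8, -60], "jaw": 50},
    {"dr": [0, 0, 0], "slide": [-165, 13, -72], "jaw": 50},
    {"dr": [0, 0, 0], "slide": [-225, 18, -72], "jaw": 50},
    {"dr": [0, 0, 0], "slide": [-285, 23, -72], "jaw": 50},
    {"dr": [0, 0, 0], "slide": [-345, 28, -72], "jaw": 50},
    {"dr": [0, 0, 0], "slide": [-400, 32, -72], "jaw": 50},
    {"dr": [0, 0, 0], "slide": [-443, 34, -72], "jaw": 50}
  ]
}}

```text
clock: 9.65
position: [404.5, 306.3, 193.5]
ee_rot: [0.741, -0.671, 0.0, 0.001]
contact_force: [0.4, 0.4, 0.3]
gripper_width: 50.1
grasp_force: 0.0
```

Call:
{"op": "step_arm", "data": {
  "motion": [
    {"dr": [0, 0, 0], "slide": [0, 0, 0], "jaw": 50},
    {"dr": [0, 0, 0], "slide": [0, 0, 0], "jaw": 50},
    {"dr": [0, 0, 0], "slide": [0, 0, 0], "jaw": 50},
    {"dr": [0, 0, 0], "slide": [0, 0, 0], "jaw": 50},
    {"dr": [0, 0, 0], "slide": [0, 0, 0], "jaw": 50},
    {"dr": [0, 0, 0], "slide": [0, 0, 0], "jaw": 50},
    {"dr": [0, 0, 0], "slide": [0, 0, 0], "jaw": 50},
    {"dr": [0, 0, 0], "slide": [0, 0, 0], "jaw": 50}
  ]
}}

```text
clock: 10.65
position: [405.3, 304.5, 194.0]
ee_rot: [0.741, -0.672, -0.0, 0.0]
contact_force: [-0.2, 0.7, 0.0]
gripper_width: 50.1
grasp_force: 0.0
```

```bash
python3 w.py w7 | head -1
```

```text
t 10.70 pos [405.3 304.5 194. ] yaw -84.39 F [-0.2 -0.4  0.4] w 49.9 g 0.0 j [ 0.97  0.19 -0.29  0.   -1.09 -0.87]
```

View pics/w7.png

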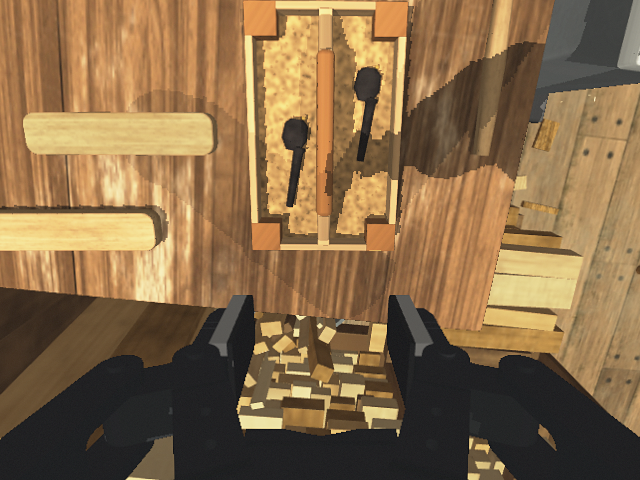

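The wrist view shows the top tray posts at (260,19), (391,20), (266,236) and (380,236). The handle bar runs along column 325 from row 49 to row 216, and both pegs are inside.

```bash
python3 - <<'E'
from h import *
d=np.load('pics/w7.npz'); I,V=wview(dict(position=d['p'],ee_rot=d['q']))
px=np.array([(260,19),(391,20),(266,236),(380,236),(325,49.5),(326,216)],float)
f=lambda p:(proj('',tray(p,[(83,48,p[3]),(83,-48,p[3]),(-83,48,p[3]),(-83,-48,p[3]),(56,0,81),(-56,0,81)]),I,V)-px).ravel()
u=least_squares(f,[409,244,-1.48,37]);print(u.x,np.degrees(u.x[2]),u.fun.round(1))
delta((u.x[0],u.x[1],30),np.degrees(u.x[2]))
# lower tray from w3/w6-like image again: disc check in w6
d=np.load('pics/w6.npz'); I,V=wview(dict(position=d['p'],ee_rot=d['q']))
q=least_squares(lambda P:(proj('',[P[0],P[1],28],I,V)-[373.3,192.2]).ravel(),[450,-160]).x;print('rosin flat',q)
E
```

```text
[407.99063266 245.17307909  -1.47700991  33.44551287] -84.62643418834566 [ 0.1  0.1 -0.6 -0.2  0.8 -0.1  0.6  0.5  0.8 -1.8 -1.5  1.9]
t 10.70 pos [405.3 304.5 194. ] yaw -84.39 F [-0.2 -0.4  0.4] w 49.9 g 0.0 j [ 0.97  0.19 -0.29  0.   -1.09 -0.87]
slide [ 59.3   3.1 164. ] dr [ 0.    -0.     0.029]
rosin flat [ 450.24513876 -161.71495954]
```

Call:
{"op": "step_arm", "data": {
  "motion": [
    {"dr": [0, 0, 0.03], "slide": [30, 1.5, 15], "jaw": 50},
    {"dr": [0, 0, 0.03], "slide": [59.3, 3, 40], "jaw": 50},
    {"dr": [0, 0, 0.03], "slide": [59.3, 3, 75], "jaw": 50},
    {"dr": [0, 0, 0.03], "slide": [59.3, 3, 105], "jaw": 50},
    {"dr": [0, 0, 0.03], "slide": [59.3, 3, 130], "jaw": 50},
    {"dr": [0, 0, 0.03], "slide": [59.3, 3, 150], "jaw": 50},
    {"dr": [0, 0, 0.03], "slide": [59.3, 3, 162], "jaw": 50},
    {"dr": [0, 0, 0.03], "slide": [59.3, 3, 166], "jaw": 50}
  ]
}}

```text
clock: 11.7
position: [408.1, 245.2, 27.6]
ee_rot: [0.739, -0.673, 0.0, 0.0]
contact_force: [0.8, -0.9, -0.0]
gripper_width: 49.5
grasp_force: 0.0
```

```bash
python3 -c "
from h import *
delta((408,245.2,27),-84.6)
d=optics.get_image('side'); w=optics.get_image('wrist')
cv2.imwrite('pics/v8.png',np.hstack([cv2.resize(w,(400,300)),cv2.resize(d[310:445,250:430],(400,300),interpolation=2)]))
"
```

```text
t 11.70 pos [408.1 245.2  27.6] yaw -84.63 F [ 0.8 -0.9 -0. ] w 49.5 g 0.0 j [ 0.88  0.35 -0.57  0.   -0.65 -0.79]
slide [-0.   0.1  0.6] dr [ 0.003 -0.004 -0.004]
```

View pics/v8.png

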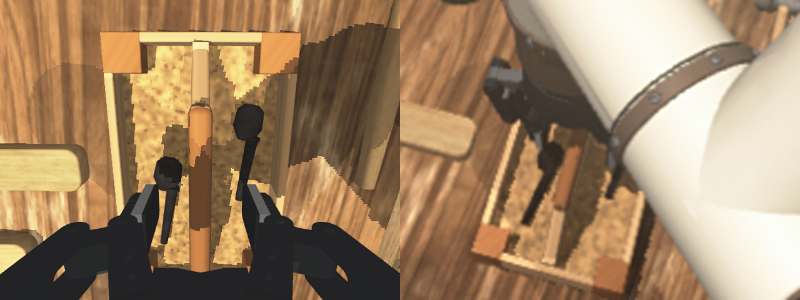

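The fingers straddle the handle bar: pads at half-scale columns 150 and 252, bar at 200. Closing.

Call:
{"op": "step_arm", "data": {
  "motion": [
    {"dr": [0, 0, 0], "slide": [0, 0, 0], "jaw": 5},
    {"dr": [0, 0, 0], "slide": [0, 0, 0], "jaw": 5},
    {"dr": [0, 0, 0], "slide": [0, 0, 0], "jaw": 5},
    {"dr": [0, 0, 0], "slide": [0, 0, 0], "jaw": 5},
    {"dr": [0, 0, 0], "slide": [0, 0, 0], "jaw": 5},
    {"dr": [0, 0, 0], "slide": [0, 0, 0], "jaw": 5},
    {"dr": [0, 0, 0], "slide": [0, 0, 0], "jaw": 5},
    {"dr": [0, 0, 0], "slide": [0, 0, 0], "jaw": 5}
  ]
}}

```text
clock: 12.8
position: [408.5, 245.6, 28.7]
ee_rot: [0.739, -0.673, 0.0, -0.001]
contact_force: [-0.9, -1.0, 6.1]
gripper_width: 10.1
grasp_force: 59.4
```

Call:
{"op": "step_arm", "data": {
  "motion": [
    {"dr": [0, 0, 0], "slide": [0, 0, -1], "jaw": 5},
    {"dr": [0, 0, 0], "slide": [0, 0, -3], "jaw": 5},
    {"dr": [0, 0, 0], "slide": [0, 0, -7], "jaw": 5},
    {"dr": [0, 0, 0], "slide": [0, 0, -13], "jaw": 5},
    {"dr": [0, 0, 0], "slide": [0, 0, -22], "jaw": 5},
    {"dr": [0, 0, 0], "slide": [0, 0, -34], "jaw": 5},
    {"dr": [0, 0, 0], "slide": [0, 0, -46], "jaw": 5},
    {"dr": [0, 0, 0], "slide": [0, 0, -58], "jaw": 5}
  ]
}}

```text
clock: 13.8
position: [408.2, 245.3, 87.1]
ee_rot: [0.739, -0.673, -0.0, -0.0]
contact_force: [0.8, 0.6, -4.2]
gripper_width: 10.9
grasp_force: 58.5
```

```bash
python3 -c "
from h import *
delta((452,-158,120),-174.5)"
```

```text
t 13.80 pos [408.2 245.3  87.1] yaw -84.64 F [ 0.8  0.6 -4.2] w 10.9 g 58.5 j [ 0.88  0.26 -0.51 -0.   -0.81 -0.79]
slide [405.6  -5.9 -33.1] dr [0.0000e+00 5.0000e-03 1.1233e+01]
```

Call:
{"op": "step_arm", "data": {
  "motion": [
    {"dr": [0, 0, 0.2], "slide": [3, 0, -10], "jaw": 5},
    {"dr": [0, 0, 0.7], "slide": [12, 0, -22], "jaw": 5},
    {"dr": [0, 0, 1.4], "slide": [28, 0, -33], "jaw": 5},
    {"dr": [0, 0, 2.2], "slide": [50, -1, -40], "jaw": 5},
    {"dr": [0, 0, 3.1], "slide": [76, -1, -43], "jaw": 5},
    {"dr": [0, 0, 4.0], "slide": [102, -1, -43], "jaw": 5},
    {"dr": [0, 0, 4.9], "slide": [128, -2, -43], "jaw": 5},
    {"dr": [0, 0, 5.8], "slide": [154, -2, -43], "jaw": 5}
  ]
}}

```text
clock: 14.8
position: [424.3, 91.0, 129.3]
ee_rot: [-0.412, 0.911, 0.0, -0.0]
contact_force: [0.2, -1.0, -5.1]
gripper_width: 11.1
grasp_force: 58.5
```

```bash
python3 -c "
from h import *
delta((452,-75,130),-174.5)"
```

```text
t 14.80 pos [424.3  91.  129.3] yaw -131.34 F [ 0.2 -1.  -5.1] w 11.1 g 58.5 j [ 0.59  0.13 -0.54 -0.   -0.9  -1.31]
slide [ 106.3 -130.4   -0.7] dr [ 1.000e-03 -0.000e+00  5.395e+00]
```

Call:
{"op": "step_arm", "data": {
  "motion": [
    {"dr": [0, 0, 0.8], "slide": [16, -20, 0], "jaw": 5},
    {"dr": [0, 0, 1.7], "slide": [32, -40, 0], "jaw": 5},
    {"dr": [0, 0, 2.6], "slide": [48, -60, 0], "jaw": 5},
    {"dr": [0, 0, 3.5], "slide": [65, -80, 0], "jaw": 5},
    {"dr": [0, 0, 4.3], "slide": [82, -100, 0], "jaw": 5},
    {"dr": [0, 0, 5.0], "slide": [94, -116, 0], "jaw": 5},
    {"dr": [0, 0, 5.3], "slide": [102, -126, 0], "jaw": 5},
    {"dr": [0, 0, 5.395], "slide": [106, -130, 0], "jaw": 5}
  ]
}}

```text
clock: 15.8
position: [452.9, -73.7, 129.0]
ee_rot: [-0.05, 0.999, 0.0, -0.0]
contact_force: [-0.3, -0.5, -4.3]
gripper_width: 10.4
grasp_force: 58.6
```

```bash
python3 -c "
from h import *
delta((451.7,-158,85),-174.45)"
```

```text
t 15.80 pos [452.9 -73.7 129. ] yaw -174.26 F [-0.3 -0.5 -4.3] w 10.4 g 58.6 j [ 0.19  0.17 -0.49 -0.   -0.91 -1.66]
slide [  9.6 -83.7  44. ] dr [ 0.001 -0.001  0.024]
```

Call:
{"op": "step_arm", "data": {
  "motion": [
    {"dr": [0, 0, 0.02], "slide": [1, -8, 0], "jaw": 5},
    {"dr": [0, 0, 0.02], "slide": [3, -24, 0], "jaw": 5},
    {"dr": [0, 0, 0.02], "slide": [5, -44, 2], "jaw": 5},
    {"dr": [0, 0, 0.02], "slide": [7.5, -64, 8], "jaw": 5},
    {"dr": [0, 0, 0.02], "slide": [9, -78, 18], "jaw": 5},
    {"dr": [0, 0, 0.02], "slide": [9.6, -83.7, 30], "jaw": 5},
    {"dr": [0, 0, 0.02], "slide": [9.6, -83.7, 38], "jaw": 5},
    {"dr": [0, 0, 0.02], "slide": [9.6, -83.7, 42], "jaw": 5}
  ]
}}

```text
clock: 16.8
position: [451.6, -157.2, 86.2]
ee_rot: [-0.049, 0.999, 0.0, -0.001]
contact_force: [0.5, 0.1, -4.2]
gripper_width: 11.0
grasp_force: 58.7
```

Call:
{"op": "step_arm", "data": {
  "motion": [
    {"dr": [0, 0, 0], "slide": [0, 0, 1], "jaw": 5},
    {"dr": [0, 0, 0], "slide": [0, 0, 2], "jaw": 5},
    {"dr": [0, 0, 0], "slide": [0, 0, 2], "jaw": 5},
    {"dr": [0, 0, 0], "slide": [0, 0, 2], "jaw": 5},
    {"dr": [0, 0, 0], "slide": [0, 0, 2], "jaw": 5},
    {"dr": [0, 0, 0], "slide": [0, 0, 2], "jaw": 5},
    {"dr": [0, 0, 0], "slide": [0, 0, 2], "jaw": 5},
    {"dr": [0, 0, 0], "slide": [0, 0, 2], "jaw": 5}
  ]
}}

```text
clock: 17.8
position: [451.9, -157.5, 85.0]
ee_rot: [-0.049, 0.999, -0.0, -0.0]
contact_force: [0.5, -0.4, -4.5]
gripper_width: 11.0
grasp_force: 58.7
```

```bash
python3 - <<'E'
from h import *
d=optics.get_image('side'); s=optics.get_image('scene'); w=optics.get_image('wrist')
for n,i in(('side',d),('scene',s),('wrist',w)): cv2.imwrite(f'pics/{n}9.png',i)
delta((451.7,-158,70),-174.45)
st=arm.read_state(); T=st['position']
u=[T[0],T[1],R.from_quat(st['ee_rot']).as_euler('zyx')[0]]
M=R.from_quat(st['ee_rot']).as_matrix(); yaw=np.arctan2(M[1,0],M[0,0])
zu=T[2]-17.5
# orange-post colour blobs in both pictures vs predicted post centres of held tray (z=zu+22.4..26) and lower tray
for n,im,(x0,y0,x1,y1) in(('side',d,(300,150,440,260)),('scene',s,(290,200,420,340))):
    g=cv2.cvtColor(im,cv2.COLOR_BGR2HSV)[y0:y1,x0:x1]
    m=((g[...,0]<14)&(g[...,1]>120)&(g[...,1]<200)&(g[...,2]>90)).astype(np.uint8)
    k,l,stt,c=cv2.connectedComponentsWithStats(m)
    print(n,[(stt[j].tolist()[2:],(c[j]+[x0,y0]).round(1).tolist()) for j in range(1,k) if stt[j,4]>8])
    L=[(a*83,b*48,zu+24) for a in(-1,1) for b in(-1,1)]
    print(' pred held',proj(n,tray([T[0],T[1],yaw],L)).round(1).tolist())
    L=[(a*83,b*48,40) for a in(-1,1) for b in(-1,1)]
    print(' pred low',proj(n,tray([451.7,-158,3.239],L)).round(1).tolist())
E
```

```text
t 17.95 pos [ 451.9 -157.5   85. ] yaw -174.35 F [-0.2  0.6 -3.7] w 10.9 g 58.7 j [ 0.01  0.26 -0.5   0.   -0.8  -1.48]
slide [ 0.3 -0.5 15. ] dr [ 0.    -0.     0.012]
side [([55, 41, 1397], [418.2, 165.0]), ([11, 13, 103], [342.9, 181.2]), ([18, 10, 126], [358.4, 185.8]), ([21, 10, 156], [389.8, 191.3]), ([12, 14, 118], [412.9, 194.2]), ([13, 32, 304], [331.9, 220.1]), ([9, 15, 64], [303.0, 211.1]), ([17, 23, 134], [305.7, 227.6]), ([16, 31, 241], [405.6, 232.5]), ([2, 9, 13], [300.3, 242.2]), ([26, 12, 139], [309.7, 255.7])]
 pred held [[332.2, 208.8], [342.3, 179.1], [407.5, 223.0], [413.6, 191.7]]
 pred low [[332.3, 223.8], [342.2, 194.4], [404.6, 237.9], [410.8, 206.9]]
scene [([47, 95, 1249], [306.1, 244.2]), ([11, 9, 47], [330.2, 209.6]), ([13, 15, 99], [329.0, 221.1]), ([4, 5, 16], [341.5, 252.8]), ([3, 6, 12], [352.9, 254.2]), ([10, 8, 57], [377.8, 256.4]), ([7, 4, 13], [292.9, 256.5]), ([9, 15, 57], [347.9, 265.9]), ([3, 5, 10], [296.7, 261.7]), ([4, 4, 11], [379.9, 270.2]), ([29, 65, 543], [410.5, 310.3]), ([12, 18, 124], [320.4, 290.1]), ([13, 16, 136], [357.6, 301.0]), ([10, 12, 71], [320.1, 307.0]), ([11, 16, 104], [355.6, 317.7]), ([11, 10, 18], [388.1, 321.1])]
 pred held [[343.3, 246.8], [377.4, 256.0], [320.6, 286.2], [357.9, 297.3]]
 pred low [[342.4, 261.2], [375.6, 270.5], [320.2, 301.0], [356.4, 312.2]]
```

The held tray lines up with the predictions in both fixed views to within about 0.6 px. Lowering gently.

Call:
{"op": "step_arm", "data": {
  "motion": [
    {"dr": [0, 0, 0.01], "slide": [0, -0.4, 5], "jaw": 5},
    {"dr": [0, 0, 0.01], "slide": [0, -0.4, 9], "jaw": 5},
    {"dr": [0, 0, 0.01], "slide": [0, -0.4, 12], "jaw": 5},
    {"dr": [0, 0, 0.01], "slide": [0, -0.4, 14], "jaw": 5},
    {"dr": [0, 0, 0.01], "slide": [0, -0.4, 16], "jaw": 5},
    {"dr": [0, 0, 0.01], "slide": [0, -0.4, 18], "jaw": 5},
    {"dr": [0, 0, 0.01], "slide": [0, -0.4, 19], "jaw": 5},
    {"dr": [0, 0, 0.01], "slide": [0, -0.4, 20], "jaw": 5}
  ]
}}

```text
clock: 18.95
position: [452.0, -157.9, 65.0]
ee_rot: [-0.049, 0.999, -0.0, 0.0]
contact_force: [-0.0, 0.6, -4.4]
gripper_width: 10.8
grasp_force: 58.8
```

Call:
{"op": "step_arm", "data": {
  "motion": [
    {"dr": [0, 0, 0], "slide": [0, 0, 1], "jaw": 5},
    {"dr": [0, 0, 0], "slide": [0, 0, 2], "jaw": 5},
    {"dr": [0, 0, 0], "slide": [0, 0, 3], "jaw": 5},
    {"dr": [0, 0, 0], "slide": [0, 0, 4], "jaw": 5},
    {"dr": [0, 0, 0], "slide": [0, 0, 4.5], "jaw": 5},
    {"dr": [0, 0, 0], "slide": [0, 0, 5], "jaw": 5},
    {"dr": [0, 0, 0], "slide": [0, 0, 5.5], "jaw": 5},
    {"dr": [0, 0, 0], "slide": [0, 0, 6], "jaw": 5}
  ]
}}

```text
clock: 19.95
position: [452.0, -157.9, 59.0]
ee_rot: [-0.049, 0.999, -0.0, 0.0]
contact_force: [-0.0, -0.3, -3.4]
gripper_width: 10.7
grasp_force: 58.7
```

Call:
{"op": "step_arm", "data": {
  "motion": [
    {"dr": [0, 0, 0], "slide": [0, 0, 0.4], "jaw": 5},
    {"dr": [0, 0, 0], "slide": [0, 0, 0.8], "jaw": 5},
    {"dr": [0, 0, 0], "slide": [0, 0, 1.2], "jaw": 5},
    {"dr": [0, 0, 0], "slide": [0, 0, 1.5], "jaw": 5},
    {"dr": [0, 0, 0], "slide": [0, 0, 1.8], "jaw": 5},
    {"dr": [0, 0, 0], "slide": [0, 0, 2.1], "jaw": 5},
    {"dr": [0, 0, 0], "slide": [0, 0, 2.3], "jaw": 5},
    {"dr": [0, 0, 0], "slide": [0, 0, 2.5], "jaw": 5}
  ]
}}

```text
clock: 20.95
position: [452.0, -157.9, 57.9]
ee_rot: [-0.049, 0.999, -0.0, 0.0]
contact_force: [-5.1, 3.0, 11.2]
gripper_width: 10.9
grasp_force: 60.8
```

Contact came at TCP z 57.9, against 57.5 expected for home. Releasing.

Call:
{"op": "step_arm", "data": {
  "motion": [
    {"dr": [0, 0, 0], "slide": [0, 0, -0.5], "jaw": 12},
    {"dr": [0, 0, 0], "slide": [0, 0, -0.5], "jaw": 16},
    {"dr": [0, 0, 0], "slide": [0, 0, -0.5], "jaw": 24},
    {"dr": [0, 0, 0], "slide": [0, 0, -0.5], "jaw": 35},
    {"dr": [0, 0, 0], "slide": [0, 0, -0.5], "jaw": 45},
    {"dr": [0, 0, 0], "slide": [0, 0, -0.5], "jaw": 50},
    {"dr": [0, 0, 0], "slide": [0, 0, -0.5], "jaw": 50},
    {"dr": [0, 0, 0], "slide": [0, 0, -0.5], "jaw": 50}
  ]
}}

```text
clock: 21.95
position: [452.0, -157.9, 57.0]
ee_rot: [-0.049, 0.999, -0.0, 0.0]
contact_force: [0.1, 0.6, 1.0]
gripper_width: 50.0
grasp_force: 0.0
```

Call:
{"op": "step_arm", "data": {
  "motion": [
    {"dr": [0, 0, 0], "slide": [0, 0, -6], "jaw": 50},
    {"dr": [0, 0, 0], "slide": [0, 0, -16], "jaw": 50},
    {"dr": [0, 0, 0], "slide": [0, 0, -30], "jaw": 50},
    {"dr": [0, 0, 0], "slide": [0, 0, -50], "jaw": 50},
    {"dr": [0, 0, 0], "slide": [0, 0, -75], "jaw": 50},
    {"dr": [0, 0, 0], "slide": [0, 0, -100], "jaw": 50},
    {"dr": [0, 0, 0], "slide": [0, 0, -125], "jaw": 50},
    {"dr": [0, 0, 0], "slide": [0, 0, -140], "jaw": 50}
  ]
}}

```text
clock: 22.95
position: [452.5, -158.0, 199.6]
ee_rot: [-0.049, 0.999, -0.0, 0.002]
contact_force: [0.9, 0.6, -0.0]
gripper_width: 49.7
grasp_force: 0.0
```

Call:
{"op": "step_arm", "data": {
  "motion": [
    {"dr": [0, 0, 0], "slide": [0, 30, 0], "jaw": 50},
    {"dr": [0, 0, 0], "slide": [0, 70, 0], "jaw": 50},
    {"dr": [0, 0, 0], "slide": [0, 120, 0], "jaw": 50},
    {"dr": [0, 0, 0], "slide": [0, 170, 0], "jaw": 50},
    {"dr": [0, 0, 0], "slide": [0, 220, 0], "jaw": 50},
    {"dr": [0, 0, 0], "slide": [0, 250, 0], "jaw": 50},
    {"dr": [0, 0, 0], "slide": [0, 250, 0], "jaw": 50},
    {"dr": [0, 0, 0], "slide": [0, 250, 0], "jaw": 50}
  ]
}}

```text
clock: 23.95
position: [427.6, 90.7, 197.5]
ee_rot: [-0.049, 0.999, 0.0, 0.0]
contact_force: [0.0, 0.8, 0.5]
gripper_width: 49.9
grasp_force: 0.0
```

```bash
python3 - <<'E'
from h import *
delta((450,90,195))
obs={}
for n,(x0,y0,x1,y1) in(('side',(310,165,435,255)),('scene',(305,225,400,335))):
    im=optics.get_image(n); cv2.imwrite(f'pics/{n}E.png',im)
    g=cv2.cvtColor(im,cv2.COLOR_BGR2HSV)[y0:y1,x0:x1]
    m=((g[...,0]<14)&(g[...,1]>120)&(g[...,1]<200)&(g[...,2]>80)).astype(np.uint8)
    k,l,st,c=cv2.connectedComponentsWithStats(m)
    print(n,[((st[j][:2]+[x0,y0]).tolist()+st[j][2:].tolist(),(c[j]+[x0,y0]).round(1).tolist()) for j in range(1,k) if st[j,4]>12])
    for dz in(0,11):
        print(' pred tops home+%d'%dz,proj(n,tray([451.9,-157.8,3.239],[(a*83,b*48,40+dz+23) for a in(-1,1) for b in(-1,1)]+[(0,0,110+dz)])).round(1).tolist())
E
```

```text
t 23.95 pos [427.6  90.7 197.5] yaw -174.43 F [0.  0.8 0.5] w 49.9 g 0.0 j [ 0.58  0.06 -0.43  0.   -1.08 -2.06]
slide [-22.2  -2.9   2.6] dr [0.002 0.004 0.   ]
side [([326, 213, 12, 24, 203], [331.5, 224.4]), ([310, 218, 7, 8, 23], [312.3, 221.0]), ([310, 251, 9, 4, 20], [313.1, 253.2])]
 pred tops home+0 [[332.2, 217.2], [342.2, 187.6], [405.8, 231.3], [412.0, 200.3], [374.2, 194.2]]
 pred tops home+11 [[332.2, 214.0], [342.3, 184.3], [406.5, 228.1], [412.6, 197.0], [374.6, 190.7]]
scene [([305, 225, 73, 59, 1194], [335.3, 248.3]), ([340, 255, 9, 9, 49], [343.7, 259.2]), ([305, 271, 8, 9, 31], [307.3, 274.2]), ([315, 291, 12, 23, 147], [319.7, 302.4]), ([353, 302, 8, 5, 16], [356.4, 303.9]), ([351, 304, 13, 22, 164], [356.5, 315.5]), ([382, 316, 18, 10, 32], [390.9, 319.5]), ([392, 319, 8, 8, 25], [397.1, 323.4])]
 pred tops home+0 [[342.8, 254.8], [376.4, 264.1], [320.4, 294.5], [357.1, 305.6], [350.8, 265.1]]
 pred tops home+11 [[343.0, 251.8], [376.8, 261.0], [320.5, 291.3], [357.4, 302.5], [351.1, 261.8]]
```

```bash
python3 - <<'E'
from h import *
# subpixel shift of each visible top-tray post between hover (underside 67.5) and now, vs drop
for n in('side','scene'):
    A=cv2.imread(f'pics/{n}9.png',0);B=cv2.imread(f'pics/{n}E.png',0)
    for a in(-1,1):
        for b in(-1,1):
            top=lambda dz:proj(n,tray([451.9,-157.6,3.239],[(a*83,b*48,67.5+21-dz)]))[0]
            p=top(0); h=8
            t=cv2.getRectSubPix(A,(15,13),tuple(p.astype(np.float32)))
            q=top(26); x0,y0=int(q[0])-14,int(q[1])-14
            r=cv2.matchTemplate(cv2.resize(B[y0:y0+30,x0:x0+30],None,fx=8,fy=8,interpolation=2),cv2.resize(t,None,fx=8,fy=8,interpolation=2),cv2.TM_CCOEFF_NORMED)
            _,v,_,l=cv2.minMaxLoc(r); c=np.array([x0+(l[0]+60-.5)/8+0-.5+.06,y0+(l[1]+52-.5)/8-.5+.06])
            k=(top(30)-top(0))[1]/30
            print(n,a,b,'score %.2f'%v,'drop mm %.1f'%((c-p)[1]/k),'dx',(c-top(27.3))[0].round(1))
E
```

```text
side -1 -1 score 0.55 drop mm 27.5 dx -1.1
side -1 1 score 0.45 drop mm 34.0 dx -4.7
side 1 -1 score 0.23 drop mm 19.9 dx -7.7
side 1 1 score 0.51 drop mm 24.1 dx -7.9
scene -1 -1 score 0.54 drop mm -4.1 dx 5.0
scene -1 1 score 0.74 drop mm 27.6 dx 0.1
scene 1 -1 score 0.60 drop mm 55.2 dx -0.4
scene 1 1 score 0.79 drop mm 26.9 dx 0.2
```

The reliable matches on three corners show a level drop of 26.9–27.6 mm, against 27.5 mm expected for home. Handing in.

```bash
python3 -c "
from bench import arm
print(arm.job_done())"
```

```text
the job is handed in; nothing more can be done
None
```

I tipped the rosin flat in the bottom tray, set the top tray down fully home on it with the handle released and the arm clear, and handed the job in at about 24 s; the pegs were not looked at again after the tray was lifted, and the bystanders were not rechecked at the end.

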